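Seat the guide bar in the squaring jig

ROBOT

A 6-joint arm with a two-finger parallel gripper is mounted at the origin on a cart in front of the work surface, level with it; the furniture and walls round the work are solid. World frame = base frame: x ahead of the robot, y to its left, z up, the work surface at z = 0. Lengths are in mm, angles in rad, forces in N, time in s.
With the tool pointing down it reaches from about 275 to 825 mm from the base axis. Payload 4.9 kg.
Tool frame: the origin (TCP) lies midway between the tips of the shut fingers; the grasp point (between the pads) lies 19 mm behind it; x points along the fingers, z is the direction in which the jaws open and shut, and the axes are right-handed (so a half turn about x gives the same grasp; the last joint's range is limited). The gripper opens to 85 mm and grips with 20 to 120 N. Pads are 22 mm wide; open, the fingers measure 114 mm over their backs; the gripper's body (76 mm by 85 mm) begins 54 mm behind the grasp point. The pads swing forward as they close: fully open they stand 13 mm farther back than shut.
Start: joints at [-1.429, 0.326, -0.193, 1.052, 0, 1.437], TCP at [149.786, -529.228, 231.281] pointing down, gripper open.
Joint ranges: [-2.65, 2.65], [-0.97, 1.79], [-1.3, 1.35], [-1.93, 2.1], [-1.47, 1.37], [-3.14, 3.14]. Speed limits (rad/s): [2.57, 2.57, 3.14, 3.14, 3.14, 3.14].

INTERFACE

Orientations are given as a 3x3 rotation matrix whose columns are the frame's x, y, z axes.
In Python, from cell import status, eyes, arm gives the robot as it stands.
- The arm moves only by the tool step_arm, never from a script. Its argument "series" is a list of rows, each a list of 2 entries, a list of its own where there are three numbers: the shift along the tool's x, y, z in cm, then the turn about the tool's x in degrees. In form: [[[tx, ty, tz], turn], ...]. A call has 1 to 20 rows; each row shifts and turns the commanded pose from where the row before left it, along the tool's axes as they then stand; what a row does not reach is not made up. A row lasts 1/12 s, in which the tool goes at most 41.7 mm and 7.16 degrees, less where a joint would pass 70% of its speed; a pose out of reach is approached as far as the arm can. A call is refused whole if a number of a shift passes 4.17 or a number of a turn 7.16, either way. A call with a gripper value outside its range is refused whole. "gripper" is the closure, from 0 (fully open) to 1 (shut), set as the call begins (left out, the last holds). The fingers move at their own pace and stop on an object; "newtons" is the grip in N (left out, the last holds). Time passes only in rows, so rows that do not move let the fingers close. It gives the time, the measured TCP pose, the force and the opening at its end, in the units of the state.
- status.read_state(): the state, without advancing time (a new reading comes with each control period).
- eyes.grab_frame(name): name is "scene" or "top"; returns the picture (400x640x3 uint8, red, green, blue); there is no depth.
- eyes.calibration(name): a dict with "fovy" (degrees; the focal length in pixels is half the picture's height over the tangent of half this angle, whatever the lens; pixels are square), "cx", "cy" (the principal point, pixels), "T" (4x4, takes a point from camera to world coordinates). Camera axes: x right, y up, looking along -z (the intrinsics and any distortion apply to the point x, -y, -z); pixel columns grow to the right and rows downward; lengths in mm; the calibration is good to about 2 mm. A picture is of the moment at which its call begins. calibration takes no time and is no camera call.
- arm.hand_in(): hands the job in, once; it reports no verdict.
The state is a dict: "clock": time; "q": joint angles; "dq": joint speeds; "joint_torque": joint torques, N m; "ee_pos": TCP position; "tool_rot": TCP orientation; "wrist_force": force on the tool from outside, world axes, zero at the start; "ft_torque": the same for the moment, N m; "grip_width": finger opening in mm.
Only numpy, scipy, OpenCV 4.12 (cv2) and the standard library are available. Lean on these libraries where they do the work, as an engineer would, in place of code of your own. Each camera call takes 0.05 s, during which the arm holds its last target.

TASK

Push the loose aluminium guide bar across the table until its whole long side lies flush against the steel rail of the jig, with both rail pins pushed in. Then slide it along the rail to the left until its end is flush against the end stop and that pin is pushed in too. Push gently, never with more than 25 N, leave the bar lying there flat with all three pins in, and do not disturb the marker, the screwdriver or the cup.

Things in the scene. Friction and masses are not known exactly. Their poses are not given: they have to be found in the camera images.
- bar: loose bar of bare aluminium, 40 x 280 x 25 mm, 0.35 to 0.65 kg, lying flat on the table in front of the rail, with two dark grooves along its top. Origin: centre of its underside; x across the bar (40 mm), y along it (280 mm; +y towards the end stop), z up. It slides on the table with a friction of a few newtons (about 1.5 to 5 N).
- plate: fixed dark steel plate of the jig, 46 x 270 x 6 mm, bolted to the table behind the rail, which it carries. Origin: on the table, on the nominal line of the rail's front face (the plate lies at its x = +14 to +60 mm, y = -110 to +160 mm). x points away from the robot across the rail, y to the left along the rail, z up.
- rail_nominal (a point): on the table at the plate's origin, nominal line of the rail's front face, which looks to -x of the plate. The rail is a steel angle iron, 35 mm tall, at y = -120 to +170 mm. It is bolted in slots: its true face is up to 8 mm before or behind this line and up to 0.02 rad askew, which is not reported.
- stop_nominal (a point): on the table, at x = -20, y = +150 mm of the plate: nominal middle of the end stop's face, which looks to -y and meets the bar's left end. The stop is a steel block on the rail's left end, 35 mm tall, 52 mm out in front of the rail's face; it is fixed to the rail and so is off by as much.
- rail_pin_left (a joint): brass spring pin, 8 mm thick, that stands 6 mm out of the rail's front face, 15.5 mm above the table, at y = +65 mm of the plate. 0: fully out; 0.006 (m): tip pushed flush with the face. Weak spring (under 0.2 N): the bar's friction on the table holds it in.
- rail_pin_right (a joint): a second such pin in the rail's front face at y = -105 mm of the plate. 0: fully out; 0.006 (m): tip pushed flush with the face. Weak spring (under 0.2 N): the bar's friction on the table holds it in.
- stop_pin (a joint): a third such pin, in the face of the end stop, 20 mm in front of the rail's face; the bar's left end pushes it in (towards +y of the plate). 0: fully out; 0.006 (m): tip pushed flush with the face. Weak spring (under 0.2 N): the bar's friction on the table holds it in.
- marker: white felt marker with a black cap, 17 x 133 x 16 mm, lying on the table between the robot and the bar, to the left: leave alone. Origin: centre of its underside; its length is along y.
- screwdriver: screwdriver with a red handle, 28 x 194 x 25 mm, lying on the table to the right of the bar: leave alone. Origin: centre of its underside; its length is along y.
- beaker: small white plastic cup, 58 mm wide, 61 mm tall, standing to the left of the jig: leave alone. Origin: centre of its underside.

How it is judged:
By the outcome, as a careful person would: the job done as asked, in the order asked, and still so for the second after the job is handed in, with the robot touching nothing.
It also fails if it takes over 72 s, if anything falls off the work surface, if the arm or the gripper's body presses on something with over 40 N, if the wrist force passes 120 N, or if a joint passes its speed limit or range.

## Working session

There is one attempt and no reset: what is moved stays moved. The work goes in short steps, Python scripts to look and compute and a tool call to move; the robot and the scene stay as the last step left them, time stands still between calls to the robot, and variables do not carry over. Pictures are saved under pics/ and viewed, and the job is handed in when it is done.

Besides the shell and the picture viewer there is one more tool, called by a JSON object that holds its "method" and its "body". step_arm: Moves the arm, as the interface text tells. Its arguments: {"type":"object","properties":{"series":{"type":"array","items":{"type":"array"}},"gripper":{"type":"number"},"newtons":{"type":"number"}},"required":["series"]}

```bash
mkdir -p pics; ls; python3 - <<'E'
from cell import status, eyes, arm
import cv2, numpy as np
s=status.read_state()
for k,v in s.items(): print(k,np.round(v,3).tolist())
for n in("scene","top"):
    c=eyes.calibration(n); print(n,{k:np.round(v,4).tolist() if not isinstance(v,(str,dict)) else v for k,v in c.items()})
    cv2.imwrite(f"pics/{n}0.png",eyes.grab_frame(n)[:,:,::-1])
E
```

```text
pics
clock 0.0
q [-1.429, 0.327, -0.194, 1.052, 0.0, 1.437]
dq [-0.0, -0.001, 0.002, 0.001, 0.001, -0.001]
joint_torque [0.001, -44.34, 26.244, 0.015, -0.0, -0.0]
ee_pos [149.708, -528.638, 230.502]
tool_rot [[-0.0, 0.962, 0.272], [0.002, 0.272, -0.962], [-1.0, 0.0, -0.002]]
wrist_force [-0.628, 0.554, -0.965]
ft_torque [-0.007, 0.012, -0.001]
grip_width 85.208
scene {'fovy': 50.4757, 'cx': 324.0436, 'cy': 204.4257, 'T': [[-0.414, 0.5527, -0.7233, -475.7681], [-0.9103, -0.2471, 0.3323, 445.4276], [0.0049, 0.7959, 0.6054, 871.9588], [0.0, 0.0, 0.0, 1.0]]}
top {'fovy': 46.8111, 'cx': 324.3162, 'cy': 192.3116, 'T': [[-0.0011, 0.9968, -0.0794, 405.7987], [-1.0, -0.0016, -0.0051, -11.9455], [-0.0052, 0.0794, 0.9968, 1232.705], [0.0, 0.0, 0.0, 1.0]]}
```

View pics/top0.png

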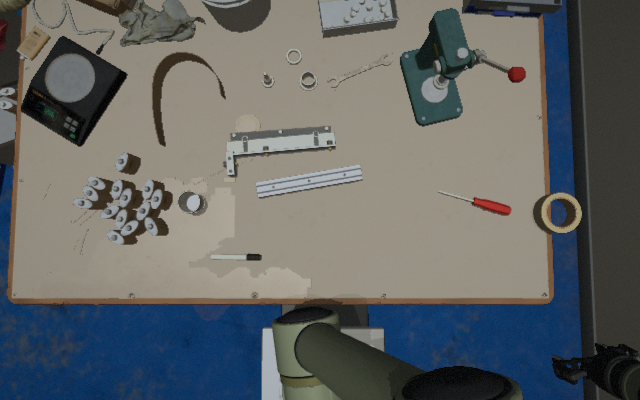

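View pics/scene0.png

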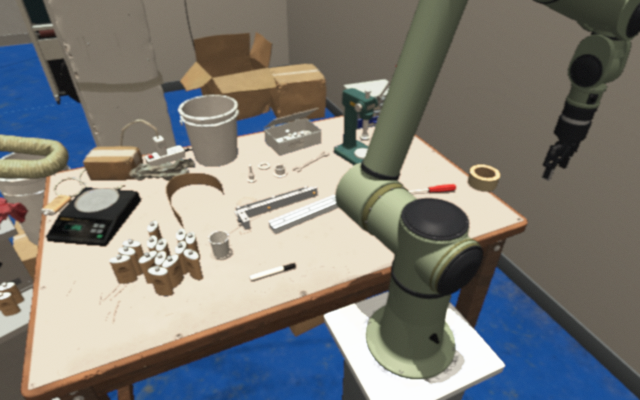

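```bash
python3 - <<'E'
import cv2
i=cv2.imread("pics/top0.png")
cv2.imwrite("pics/c1.png",cv2.resize(i[118:208,215:375],None,fx=5,fy=5,interpolation=cv2.INTER_CUBIC))
i=cv2.imread("pics/scene0.png")
cv2.imwrite("pics/c2.png",cv2.resize(i[170:280,200:350],None,fx=5,fy=5,interpolation=cv2.INTER_CUBIC))
E
```

```text
(no output)
```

View pics/c1.png

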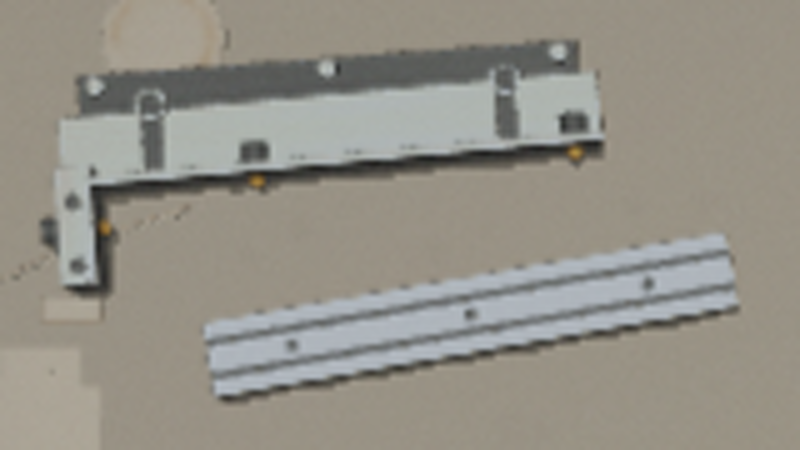

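View pics/c2.png

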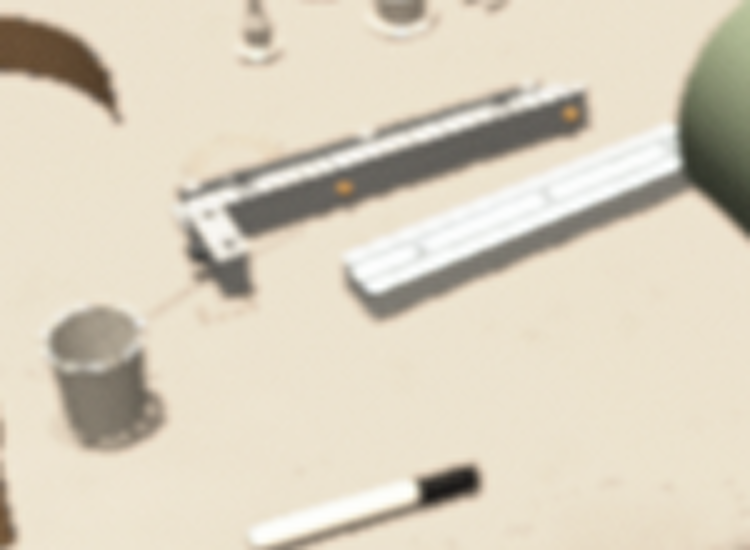

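```bash
cat > h.py <<'E'
import numpy as np
from cell import eyes
def w(name,uv,z):
    c=eyes.calibration(name); f=200/np.tan(np.radians(c['fovy']/2)); T=np.array(c['T'])
    d=T[:3,:3]@np.array([(uv[0]-c['cx'])/f,-(uv[1]-c['cy'])/f,-1]); o=T[:3,3]
    return (o+d*(z-o[2])/d[2])
def pix(name,p):
    c=eyes.calibration(name); f=200/np.tan(np.radians(c['fovy']/2)); T=np.array(c['T'])
    q=T[:3,:3].T@(np.array(p)-T[:3,3]); return np.array([c['cx']+f*q[0]/-q[2], c['cy']-f*q[1]/-q[2]])
E
python3 - <<'E'
from h import *
T=lambda u,v,z,n='top':w(n,(215+(u+.5)/5-.5,118+(v+.5)/5-.5),z)
S=lambda u,v,z:w('scene',(200+(u+.5)/5-.5,170+(v+.5)/5-.5),z)
def p(l,x): print(l,np.round(x[:2],1))
b=[T(*q,25) for q in[(204,325),(216,400),(738,305),(724,235)]]
for q in b:p('bar',q)
c=sum(b)/4;p('barc',c); d=(b[0]+b[1]-b[2]-b[3])/2; print('len',np.linalg.norm(d),'w',np.linalg.norm(b[0]-b[1]),np.linalg.norm(b[3]-b[2]),'ang of +y rel world y',np.arctan2(-d[0],d[1]))
for q in (b[0]-b[3],b[1]-b[2]): print(np.arctan2(-q[0],q[1]))
r=[T(100,184,35),T(602,139,35)]
for q in r:p('rail',q)
d=r[0]-r[1];print(np.arctan2(-d[0],d[1]),np.linalg.norm(d))
for q in[(97,195),(98,290)]:p('stopface',T(*q,35))
for q in[(258,181),(575,153),(106,228)]:p('pin',T(*q,15.5))
# plate top z=6 corners back
for q in[(78,75),(579,41),(580,72)]:p('plate',T(*q,6))
print('scene')
for q in[(345,188),(570,114)]:p('pin',S(*q,15.5))
for q in[(345,260),(375,292)]:p('bar',S(*q,25))
for q in[(222,210),(588,95)]:p('rail',S(*q,35))
p('marker',w('top',(210,257),8));p('marker',w('top',(262,257),8));p('cup',w('top',(207,203),60));p('scr',w('top',(438,191),10));p('scr',w('top',(512,210),10))
E
```

```text
bar [527.9 175.4]
bar [488.4 168.6]
bar [ 538.  -105.3]
bar [575.1 -98.3]
barc [532.3  35.1]
len 278.03484416306634 w 40.094508309982785 37.75877951319902 ang of +y rel world y 0.17496374087388514
0.1707524183116308
0.17916316971452004
rail [601.2 229.1]
rail [624.5 -34. ]
0.08831678236399913 264.137544701308
stopface [595.4 230.6]
stopface [545.3 229.4]
pin [605.8 148.9]
pin [620.6 -19.9]
pin [580.8 229.5]
plate [665.3 247.7]
plate [683.2 -22.3]
plate [666.3 -22.8]
scene
pin [608.5 148.8]
pin [624.9 -20.1]
bar [526.2 175.6]
bar [489.3 168.7]
rail [593.9 234.3]
rail [615.3 -29.6]
marker [333.  295.5]
marker [332.8 158.5]
cup [472.4 292.6]
scr [ 506.2 -307.2]
scr [ 455.6 -501.3]
```

{"method": "step_arm", "body": {"series": [[[0,1,-1],0],[[0,2.4,-2.4],0],[[0,2.4,-2.4],0],[[0,2.4,-2.4],0],[[0,2.4,-2.4],0],[[0,2.4,-2.4],0],[[0,2.4,-2.4],0],[[0,2.4,-2.4],0],[[0,2.4,-2.4],0],[[0,2.4,-2.4],0],[[0,2.4,-2.4],0],[[0,2.4,-2.4],0],[[0,2.4,-2.4],0],[[0,2.4,-2.4],0],[[0,2.4,-2.4],0],[[0,2.4,-2.4],0],[[0,2.4,-2.3],0],[[0,2.4,-2.3],0],[[0,2.4,-2.3],0],[[0,2.4,-2.3],0]], "gripper": 0}}

```text
clock: 1.77
ee_pos: [472.7, 43.9, 231.1]
tool_rot: [[-0.0, 0.962, 0.273], [-0.0, 0.273, -0.962], [-1.0, -0.0, -0.0]]
wrist_force: [0.3, -1.3, -0.2]
grip_width: 85.4
```

```bash
python3 - <<'E'
from h import *
for n,uv,z in [('drill base front',(422,126),0),('base L',(404,70),20),('base bottom R',(462,115),10),('head left',(420,45),200),('head front',(455,75),200),('column low',(440,95),100)]:
    print(n,np.round(w('top',uv,z),0))
E
```

```text
drill base front [ 683. -270.    0.]
base L [ 832. -220.   20.]
base bottom R [ 711. -376.   10.]
head left [ 827. -227.  200.]
head front [ 756. -306.  200.]
column low [ 739. -295.  100.]
```

{"method": "step_arm", "body": {"series": [[[1,0,0],3.6],[[2,0,0],3.5],[[2,0,0],3.5],[[2,0,0],0],[[2,0,0],0],[[2,0,0],0],[[2,0,0],0],[[2,0,0],0],[[2,0,0],0],[[2,0,0],0],[[1.5,0,0],0],[[1,0,0],0],[[0.5,0,0],0],[[0.5,0,0],0],[[0.2,0,0],0],[[0,0,0],0]]}}

```text
clock: 3.1
ee_pos: [472.6, 42.2, 4.4]
tool_rot: [[0.0, 0.996, 0.091], [-0.0, 0.091, -0.996], [-1.0, 0.0, 0.0]]
wrist_force: [-0.5, 0.0, 0.5]
grip_width: 85.4
```

```bash
python3 - <<'E'
from cell import status, eyes
import cv2
i=eyes.grab_frame("top")[:,:,::-1]; j=eyes.grab_frame("scene")[:,:,::-1]
cv2.imwrite("pics/c3.png",cv2.resize(i[100:250,200:400],None,fx=4,fy=4,interpolation=cv2.INTER_CUBIC))
cv2.imwrite("pics/c4.png",cv2.resize(j[150:300,200:400],None,fx=4,fy=4,interpolation=cv2.INTER_CUBIC))
E
```

```text
(no output)
```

View pics/c3.png

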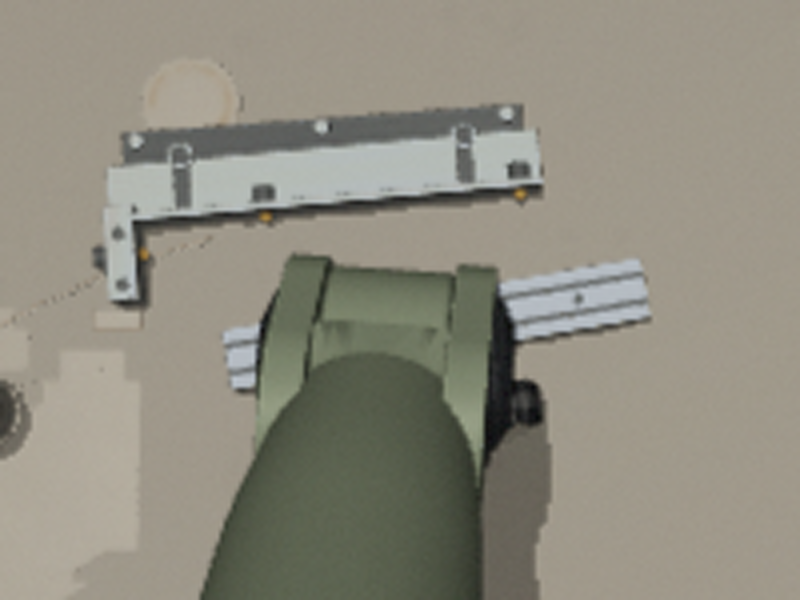

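View pics/c4.png

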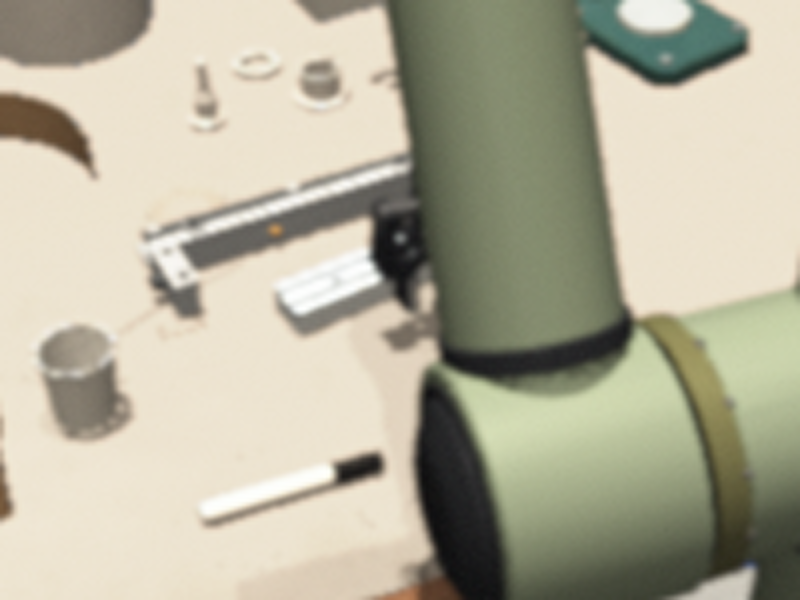

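{"method": "step_arm", "body": {"series": [[[0.4,0,0],0],[[0.4,0,0],0],[[0,0.4,0],0],[[0,0.4,0],0],[[0,0.4,0],0],[[0,0.3,0],0],[[0,0.3,0],0],[[0,0.3,0],0],[[0,0.3,0],0],[[0,0.3,0],0],[[0,0.3,0],0],[[0,0.3,0],0]]}}

```text
clock: 4.2
ee_pos: [502.7, 45.5, -4.1]
tool_rot: [[-0.005, 0.996, 0.091], [0.001, 0.091, -0.996], [-1.0, -0.005, -0.001]]
wrist_force: [-6.6, 0.2, 4.2]
grip_width: 85.2
```

{"method": "step_arm", "body": {"series": [[[0,0.3,0],0],[[0,0.3,0],0],[[0,0.3,0],0],[[0,0.3,0],0],[[0,0.3,0],0],[[0,0.3,0],0],[[0,0.3,0],0],[[0,0.3,0],0],[[0,0.3,0],0],[[0,0.3,0],0]]}}

```text
clock: 5.03
ee_pos: [532.5, 47.9, -4.2]
tool_rot: [[-0.005, 0.996, 0.09], [-0.0, 0.09, -0.996], [-1.0, -0.005, -0.0]]
wrist_force: [-5.8, -0.4, 3.9]
grip_width: 85.2
```

```bash
python3 - <<'E'
from cell import status, eyes
import cv2
i=eyes.grab_frame("top")[:,:,::-1]
cv2.imwrite("pics/c5.png",cv2.resize(i[100:230,220:380],None,fx=4.5,fy=4.5,interpolation=cv2.INTER_CUBIC))
E
```

```text
(no output)
```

View pics/c5.png

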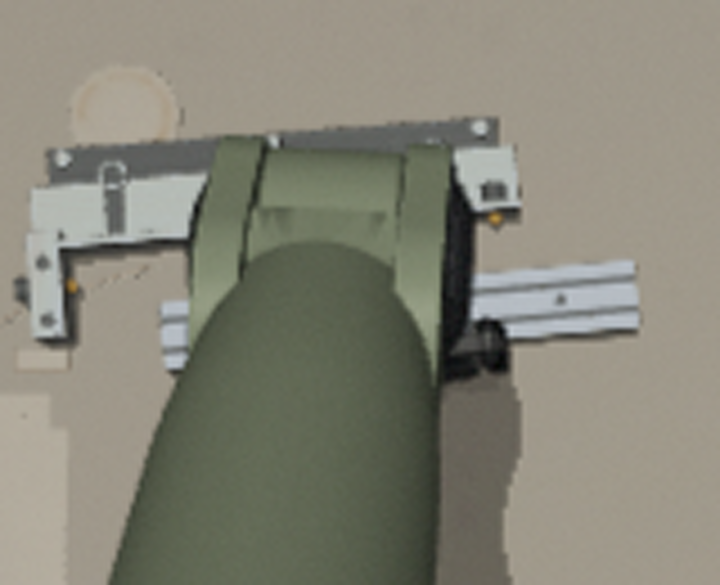

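{"method": "step_arm", "body": {"series": [[[-0.3,0.1,0],0],[[0,0.3,0],0],[[0,0.3,0],0],[[0,0.3,0],0],[[0,0.3,0],0],[[0,0.3,0],0],[[0,0.2,0],0],[[0,0.2,0],0],[[0,0.1,0],0],[[0,0.1,0],0]]}}

```text
clock: 5.92
ee_pos: [557.1, 49.9, -0.8]
tool_rot: [[-0.0, 0.996, 0.091], [0.0, 0.091, -0.996], [-1.0, -0.0, -0.0]]
wrist_force: [-1.8, -0.6, -1.2]
grip_width: 85.2
```

```bash
python3 - <<'E'
from cell import status, eyes
import cv2
i=eyes.grab_frame("top")[:,:,::-1]
cv2.imwrite("pics/c6.png",cv2.resize(i[110:210,220:380],None,fx=5,fy=5,interpolation=cv2.INTER_CUBIC))
E
```

```text
(no output)
```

View pics/c6.png

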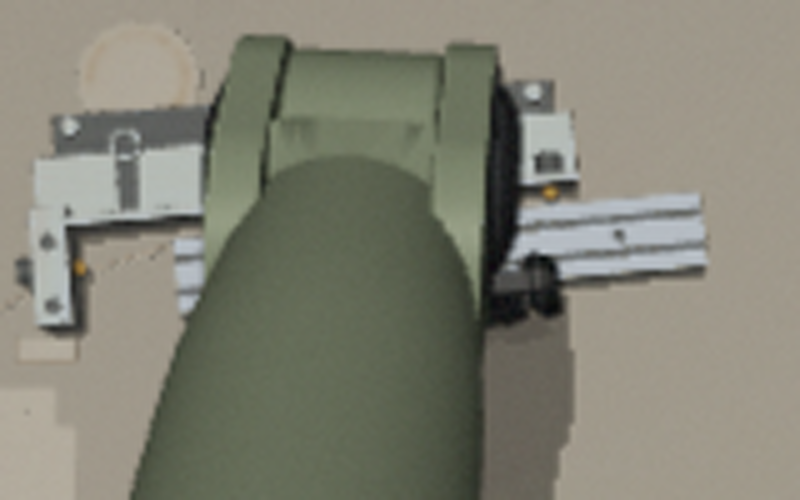

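{"method": "step_arm", "body": {"series": [[[0,0.1,0],0],[[0,0.1,0],0],[[0,0.1,0],0],[[0,0.1,0],0]]}}

```text
clock: 6.3
ee_pos: [561.1, 50.3, -0.7]
tool_rot: [[-0.0, 0.996, 0.091], [0.0, 0.091, -0.996], [-1.0, -0.0, -0.0]]
wrist_force: [-1.4, -0.9, -1.4]
grip_width: 85.3
```

{"method": "step_arm", "body": {"series": [[[0,0.1,0],0],[[0,0.1,0],0]]}}

```text
clock: 6.47
ee_pos: [563.1, 50.5, -0.7]
tool_rot: [[-0.0, 0.996, 0.091], [-0.0, 0.091, -0.996], [-1.0, -0.0, 0.0]]
wrist_force: [-2.0, 0.4, -2.0]
grip_width: 85.2
```

{"method": "step_arm", "body": {"series": [[[0,0.1,0],0],[[0,0.1,0],0]]}}

```text
clock: 6.63
ee_pos: [565.0, 50.7, -0.7]
tool_rot: [[-0.0, 0.996, 0.091], [-0.0, 0.091, -0.996], [-1.0, -0.0, 0.0]]
wrist_force: [-3.0, 0.0, -1.8]
grip_width: 85.3
```

Nearing the face: single small rows.

{"method": "step_arm", "body": {"series": [[[0,0.05,0],0],[[0,0.05,0],0]]}}

```text
clock: 6.8
ee_pos: [566.0, 50.7, -0.8]
tool_rot: [[-0.0, 0.996, 0.091], [-0.0, 0.091, -0.996], [-1.0, -0.0, 0.0]]
wrist_force: [-2.8, 0.3, -1.0]
grip_width: 85.5
```

{"method": "step_arm", "body": {"series": [[[0,0.05,0],0],[[0,0.05,0],0]]}}

```text
clock: 6.97
ee_pos: [567.0, 50.8, -0.7]
tool_rot: [[-0.0, 0.996, 0.091], [-0.0, 0.091, -0.996], [-1.0, -0.0, 0.0]]
wrist_force: [-2.6, -0.1, -1.7]
grip_width: 85.6
```

{"method": "step_arm", "body": {"series": [[[0,0.05,0],0],[[0,0,0],0]]}}

```text
clock: 7.13
ee_pos: [567.3, 50.9, -0.8]
tool_rot: [[-0.0, 0.996, 0.091], [0.0, 0.091, -0.996], [-1.0, -0.0, -0.0]]
wrist_force: [-2.6, -0.3, -1.4]
grip_width: 85.3
```

```bash
python3 - <<'E'
from cell import status, eyes
import cv2
i=eyes.grab_frame("top")[:,:,::-1]
cv2.imwrite("pics/c7.png",cv2.resize(i[110:210,220:380],None,fx=5,fy=5,interpolation=cv2.INTER_CUBIC))
E
```

```text
(no output)
```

View pics/c7.png

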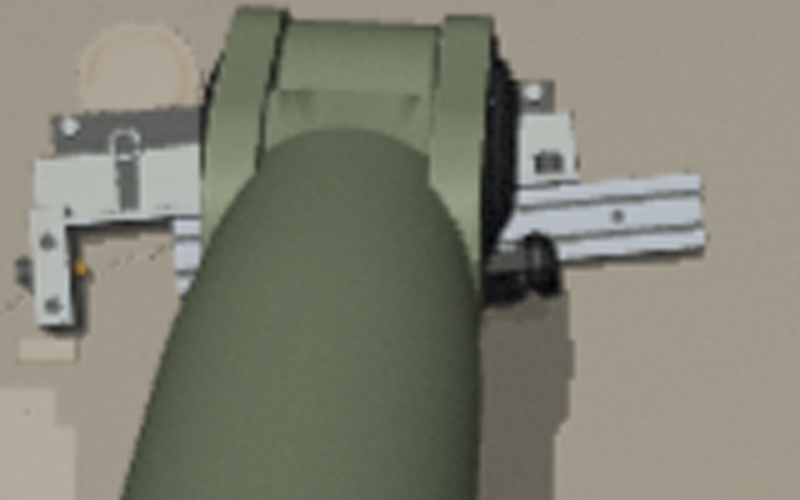

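{"method": "step_arm", "body": {"series": [[[0,0.05,0],0],[[0,0,0],0]]}}

```text
clock: 7.35
ee_pos: [567.4, 50.9, -0.9]
tool_rot: [[-0.001, 0.996, 0.091], [-0.0, 0.091, -0.996], [-1.0, -0.001, -0.0]]
wrist_force: [-3.5, -0.8, -0.9]
grip_width: 85.3
```

{"method": "step_arm", "body": {"series": [[[0,0.05,0],0],[[0,0,0],0]]}}

```text
clock: 7.52
ee_pos: [567.5, 50.9, -1.0]
tool_rot: [[-0.002, 0.996, 0.091], [-0.0, 0.091, -0.996], [-1.0, -0.002, -0.0]]
wrist_force: [-4.7, -0.8, -1.3]
grip_width: 85.2
```

{"method": "step_arm", "body": {"series": [[[0,0.05,0],0],[[0,0,0],0]]}}

```text
clock: 7.68
ee_pos: [567.5, 50.9, -1.2]
tool_rot: [[-0.003, 0.996, 0.09], [-0.0, 0.09, -0.996], [-1.0, -0.003, -0.0]]
wrist_force: [-5.9, -1.0, -1.7]
grip_width: 85.1
```

{"method": "step_arm", "body": {"series": [[[0,0.1,0],0],[[0,0.1,0],0],[[0,0,0],0],[[0,0,0],0]]}}

```text
clock: 8.02
ee_pos: [567.6, 50.9, -1.8]
tool_rot: [[-0.006, 0.996, 0.09], [-0.001, 0.09, -0.996], [-1.0, -0.006, 0.0]]
wrist_force: [-8.6, -1.3, -1.7]
grip_width: 85.3
```

```bash
python3 - <<'E'
from cell import status
s=status.read_state(); print(s['ft_torque'],s['wrist_force'],s['tool_rot'])
E
```

```text
[-0.25010767  1.70610016 -0.18829767] [-8.59875816 -1.32588573 -1.74043754] [[-6.21707238e-03  9.95901539e-01  9.02301072e-02]
 [-6.51895650e-04  9.02277955e-02 -9.95920941e-01]
 [-9.99980461e-01 -6.25053319e-03  8.82711461e-05]]
```

{"method": "step_arm", "body": {"series": [[[0,0.1,0],0],[[0,0.1,0],0],[[0,0,0],0],[[0,0,0],0]]}}

```text
clock: 8.35
ee_pos: [567.6, 50.9, -2.4]
tool_rot: [[-0.01, 0.996, 0.09], [-0.001, 0.09, -0.996], [-1.0, -0.01, 0.0]]
wrist_force: [-12.2, -2.5, -1.0]
grip_width: 85.7
```

```bash
python3 - <<'E'
from cell import status
s=status.read_state(); print(s['ft_torque'],s['wrist_force'],s['tool_rot'])
E
```

```text
[-0.31773753  2.30934366 -0.18245883] [-12.24921885  -2.46785757  -0.99348099] [[-9.73895497e-03  9.95896554e-01  8.99733625e-02]
 [-1.10706917e-03  8.99668360e-02 -9.95944146e-01]
 [-9.99951962e-01 -9.79906193e-03  2.26343410e-04]]
```

{"method": "step_arm", "body": {"series": [[[0,-0.2,0],0],[[0,-0.3,0],0],[[0,-0.5,0],0],[[0,-1,0],0],[[0,-1,0],0],[[0,-1,0],0],[[-1,-1,0],0],[[-2,0,0],0],[[-2,0,0],0],[[-2,0,0],0],[[-2,0,0],0],[[0,0,2.5],0],[[0,0,2.5],0],[[0,0,2.5],0],[[0,0,2.5],0],[[0,0,2.5],0],[[0,0,2.5],0],[[0,0,2.5],0],[[0,0,1.5],0],[[0,0,0],0]]}}

```text
clock: 10.02
ee_pos: [542.5, -145.9, 90.4]
tool_rot: [[0.004, 0.996, 0.087], [-0.002, 0.087, -0.996], [-1.0, 0.004, 0.003]]
wrist_force: [0.5, 0.1, 0.1]
grip_width: 85.5
```

```bash
python3 - <<'E'
from cell import status, eyes
import cv2
i=eyes.grab_frame("top")[:,:,::-1];j=eyes.grab_frame("scene")[:,:,::-1]
cv2.imwrite("pics/c8f.png",i)
cv2.imwrite("pics/c8.png",cv2.resize(i[110:210,220:380],None,fx=5,fy=5,interpolation=cv2.INTER_CUBIC))
cv2.imwrite("pics/c9.png",cv2.resize(j[150:270,200:360],None,fx=5,fy=5,interpolation=cv2.INTER_CUBIC))
E
```

```text
(no output)
```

View pics/c8.png

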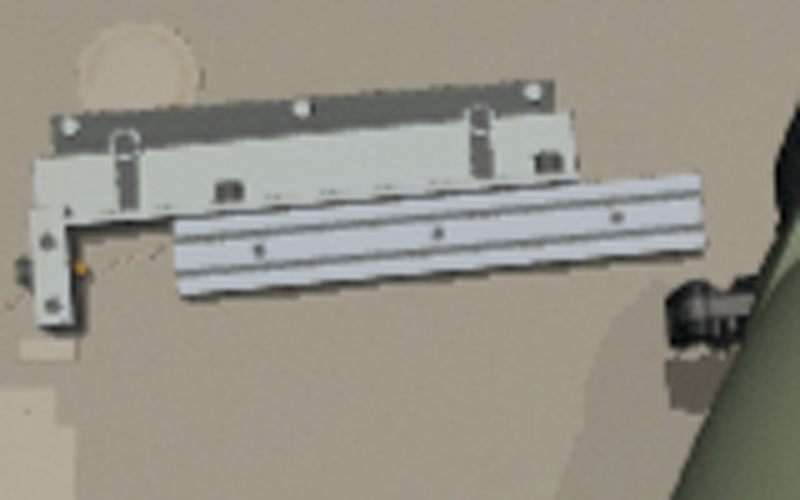

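View pics/c9.png

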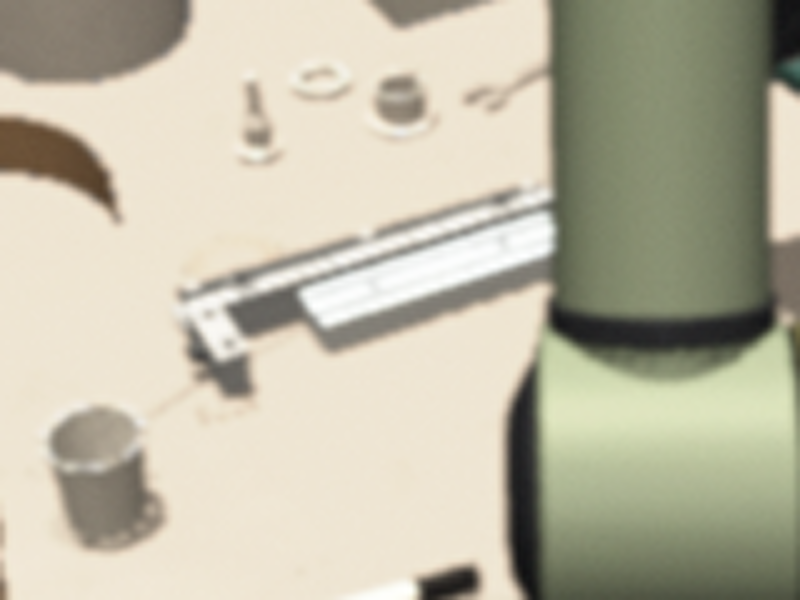

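```bash
python3 - <<'E'
from h import *
T=lambda u,v,z:w('top',(220+(u+.5)/5-.5,110+(v+.5)/5-.5),z)
a=[T(*q,25)[:2] for q in[(174,221),(181,297),(703,249),(699,175)]]
for q in a: print(np.round(q,1))
for p,q in((0,3),(1,2)):
    d=a[p]-a[q]; print(np.arctan2(-d[0],d[1]),np.linalg.norm(d))
e=(a[2]+a[3])/2;print('end',e,'stop',T(73,270,35),T(72,235,35))
E
```

```text
[604.3 178.8]
[563.9 174.7]
[ 588.9 -100.5]
[628.3 -98.6]
0.08628271647806587 278.48683512580726
0.09056113229968919 276.2763770484614
end [608.61560131 -99.54608558] stop [576.92036024 229.84216102  35.        ] [595.40579796 230.63189182  35.        ]
```

{"method": "step_arm", "body": {"series": [[[0,1,0],0],[[0,2,0],0],[[0,2,0],0],[[0,1.1,-0.5],0],[[0,0,-0.5],0],[[0,0,0],0],[[2,0,0],0],[[2,0,0],0],[[2,0,0],0],[[1,0,0],0],[[0.8,0,0],0],[[0.4,0,0],0],[[0,0,0],0]], "gripper": 1, "newtons": 60}}

```text
clock: 11.2
ee_pos: [599.7, -126.7, 6.9]
tool_rot: [[-0.001, 0.996, 0.091], [0.0, 0.091, -0.996], [-1.0, -0.001, -0.0]]
wrist_force: [-0.2, -1.0, 0.3]
grip_width: -0.3
```

```bash
python3 - <<'E'
from cell import status, eyes
import cv2
i=eyes.grab_frame("top")[:,:,::-1]
cv2.imwrite("pics/c10.png",cv2.resize(i[110:210,260:420],None,fx=5,fy=5,interpolation=cv2.INTER_CUBIC))
E
```

```text
(no output)
```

View pics/c10.png

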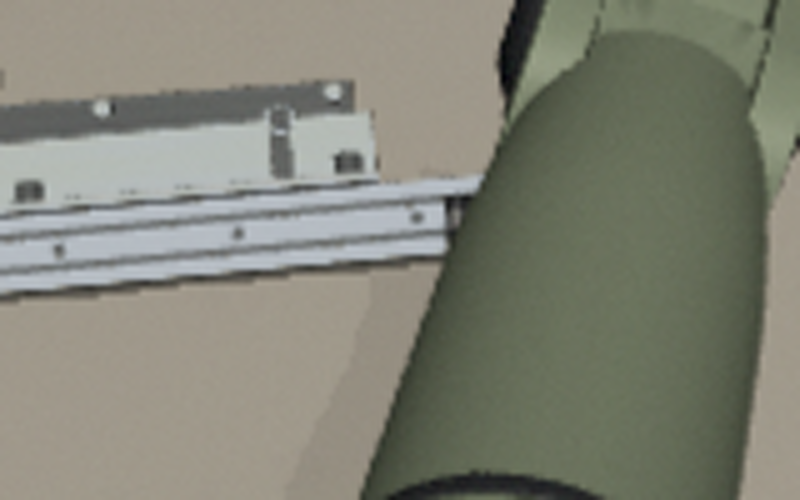

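{"method": "step_arm", "body": {"series": [[[0,0.4,0],0],[[0,0,-0.3],0],[[0,0,-0.3],0],[[0,0,-0.2],0],[[0,0,-0.2],0],[[0,0,-0.2],0],[[0,0,-0.2],0],[[0,0,-0.2],0],[[0,0,-0.2],0]]}}

```text
clock: 12.0
ee_pos: [602.8, -109.2, 7.4]
tool_rot: [[0.0, 0.996, 0.09], [-0.002, 0.09, -0.996], [-1.0, 0.0, 0.002]]
wrist_force: [0.2, -3.4, 0.4]
grip_width: -0.2
```

{"method": "step_arm", "body": {"series": [[[0,0.01,-0.2],0],[[0,0.01,-0.2],0],[[0,0.01,-0.2],0],[[0,0.01,-0.2],0],[[0,0.01,-0.2],0],[[0,0.01,-0.2],0],[[0,0.01,-0.2],0],[[0,0.01,-0.2],0],[[0,0,-0.2],0],[[0,0,-0.2],0]]}}

```text
clock: 12.83
ee_pos: [601.4, -88.9, 7.4]
tool_rot: [[-0.0, 0.996, 0.09], [-0.001, 0.09, -0.996], [-1.0, -0.0, 0.001]]
wrist_force: [0.3, -5.8, 2.3]
grip_width: 0.0
```

```bash
python3 - <<'E'
from cell import status, eyes
import cv2
print(status.read_state()['ft_torque'])
i=eyes.grab_frame("top")[:,:,::-1]
cv2.imwrite("pics/c11.png",cv2.resize(i[110:210,220:380],None,fx=5,fy=5,interpolation=cv2.INTER_CUBIC))
E
```

```text
[-1.03346386  0.16806054  0.08798853]
```

View pics/c11.png

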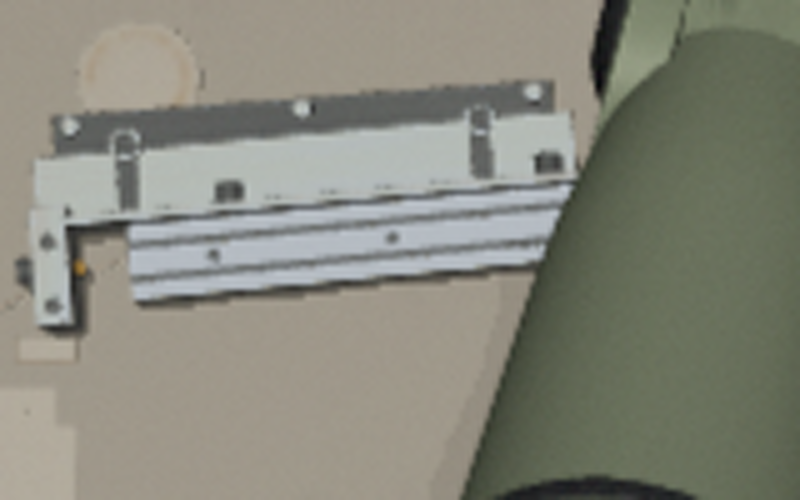

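{"method": "step_arm", "body": {"series": [[[0,0.01,-0.2],0],[[0,0.01,-0.2],0],[[0,0.01,-0.2],0],[[0,0.01,-0.2],0],[[0,0.01,-0.2],0],[[0,0.01,-0.2],0],[[0,0.01,-0.2],0],[[0,0.01,-0.2],0],[[0,0.01,-0.2],0],[[0,0.01,-0.2],0]]}}

```text
clock: 13.72
ee_pos: [599.6, -70.2, 7.3]
tool_rot: [[-0.002, 0.996, 0.09], [-0.004, 0.09, -0.996], [-1.0, -0.003, 0.003]]
wrist_force: [-3.3, -9.3, 4.2]
grip_width: 0.0
```

```bash
python3 - <<'E'
from cell import status, eyes
import cv2
print(status.read_state()['ft_torque'])
i=eyes.grab_frame("top")[:,:,::-1]
cv2.imwrite("pics/c12.png",cv2.resize(i[120:200,220:340],None,fx=6,fy=6,interpolation=cv2.INTER_CUBIC))
E
```

```text
[-1.79691009  0.7565236   0.04504778]
```

View pics/c12.png

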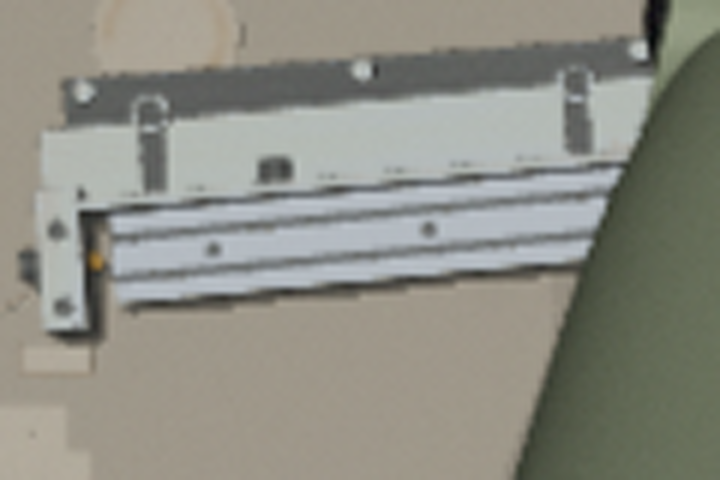

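{"method": "step_arm", "body": {"series": [[[0,-0.03,-0.2],0],[[0,-0.02,-0.2],0],[[0,0,-0.1],0],[[0,0,-0.1],0]]}}

```text
clock: 14.1
ee_pos: [599.0, -63.6, 7.4]
tool_rot: [[-0.001, 0.996, 0.09], [-0.002, 0.09, -0.996], [-1.0, -0.002, 0.002]]
wrist_force: [-2.7, -7.2, 3.1]
grip_width: -0.1
```

{"method": "step_arm", "body": {"series": [[[0,0,-0.1],0],[[0,0,-0.1],0]]}}

```text
clock: 14.27
ee_pos: [598.8, -61.8, 7.4]
tool_rot: [[-0.001, 0.996, 0.09], [-0.002, 0.09, -0.996], [-1.0, -0.002, 0.002]]
wrist_force: [-2.9, -6.9, 2.9]
grip_width: 0.2
```

{"method": "step_arm", "body": {"series": [[[0,0,-0.1],0],[[0,0,0],0]]}}

```text
clock: 14.43
ee_pos: [598.7, -60.6, 7.4]
tool_rot: [[-0.001, 0.996, 0.09], [-0.002, 0.09, -0.996], [-1.0, -0.002, 0.002]]
wrist_force: [-1.9, -6.8, 2.1]
grip_width: 0.0
```

{"method": "step_arm", "body": {"series": [[[0,0,-0.1],0],[[0,0,0],0]]}}

```text
clock: 14.6
ee_pos: [598.6, -59.6, 7.4]
tool_rot: [[-0.001, 0.996, 0.09], [-0.002, 0.09, -0.996], [-1.0, -0.002, 0.002]]
wrist_force: [-1.9, -6.7, 2.1]
grip_width: -0.1
```

```bash
python3 - <<'E'
from cell import status, eyes
import cv2
print(status.read_state()['ft_torque'])
i=eyes.grab_frame("top")[:,:,::-1]
cv2.imwrite("pics/c13.png",cv2.resize(i[120:200,220:340],None,fx=6,fy=6,interpolation=cv2.INTER_CUBIC))
E
```

```text
[-1.32934377  0.4727066   0.05857721]
```

View pics/c13.png

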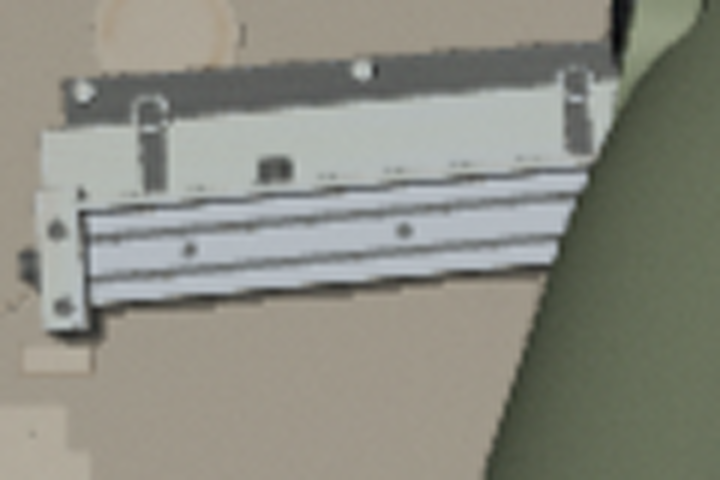

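Nearly at the stop; continue in small steps until the force rises.

{"method": "step_arm", "body": {"series": [[[0,0,-0.05],0],[[0,0,-0.05],0],[[0,0,0],0]]}}

```text
clock: 14.9
ee_pos: [598.6, -59.4, 7.4]
tool_rot: [[-0.001, 0.996, 0.09], [-0.004, 0.09, -0.996], [-1.0, -0.002, 0.004]]
wrist_force: [-1.9, -9.3, 1.9]
grip_width: 0.4
```

{"method": "step_arm", "body": {"series": [[[0,0,-0.05],0],[[0,0,-0.05],0],[[0,0,0],0]]}}

```text
clock: 15.15
ee_pos: [598.6, -59.4, 7.4]
tool_rot: [[-0.001, 0.996, 0.089], [-0.006, 0.089, -0.996], [-1.0, -0.002, 0.006]]
wrist_force: [-2.1, -10.7, 2.0]
grip_width: 0.1
```

{"method": "step_arm", "body": {"series": [[[0,0,-0.05],0],[[0,0,-0.05],0],[[0,0,0],0]]}}

```text
clock: 15.4
ee_pos: [598.5, -59.3, 7.4]
tool_rot: [[-0.001, 0.996, 0.089], [-0.008, 0.089, -0.996], [-1.0, -0.002, 0.008]]
wrist_force: [-3.5, -13.4, 1.3]
grip_width: -0.0
```

{"method": "step_arm", "body": {"series": [[[0,0,0.1],0],[[0,0,0.2],0],[[0,0,0.3],0],[[0,0,1],0],[[0,0,1.5],0],[[0,0,1.5],0],[[-1,0,1],0],[[-2,0,1],0],[[-2,0,1],0],[[-2,-1,2],0],[[-2,-2,2],0],[[0,-2,2],0],[[0,-2,1],0],[[0,-1,0],0],[[0,0,0],0]]}}

```text
clock: 16.65
ee_pos: [530.5, -210.0, 98.1]
tool_rot: [[-0.001, 0.996, 0.087], [0.001, 0.087, -0.996], [-1.0, -0.001, -0.001]]
wrist_force: [0.2, 1.3, -0.3]
grip_width: 0.1
```

```bash
python3 - <<'E'
from cell import status, eyes
import cv2
i=eyes.grab_frame("top")[:,:,::-1];j=eyes.grab_frame("scene")[:,:,::-1]
cv2.imwrite("pics/c14f.png",i);cv2.imwrite("pics/c15f.png",j)
cv2.imwrite("pics/c14.png",cv2.resize(i[125:195,220:355],None,fx=5.9,fy=5.9,interpolation=cv2.INTER_CUBIC))
cv2.imwrite("pics/c15.png",cv2.resize(j[170:260,210:330],None,fx=6,fy=6,interpolation=cv2.INTER_CUBIC))
E
```

```text
(no output)
```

View pics/c14.png

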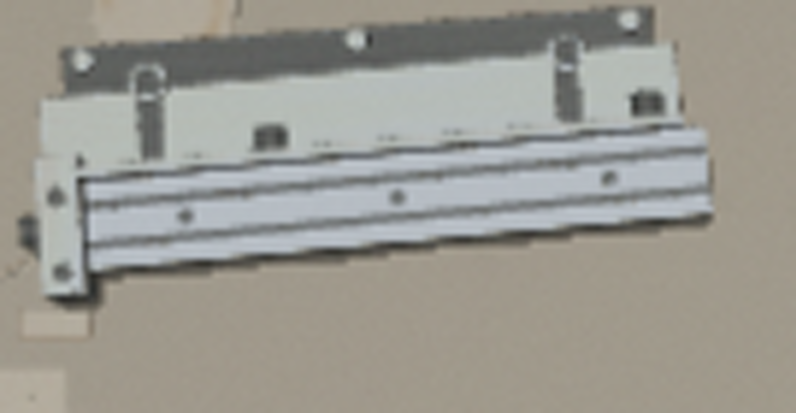

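View pics/c15.png

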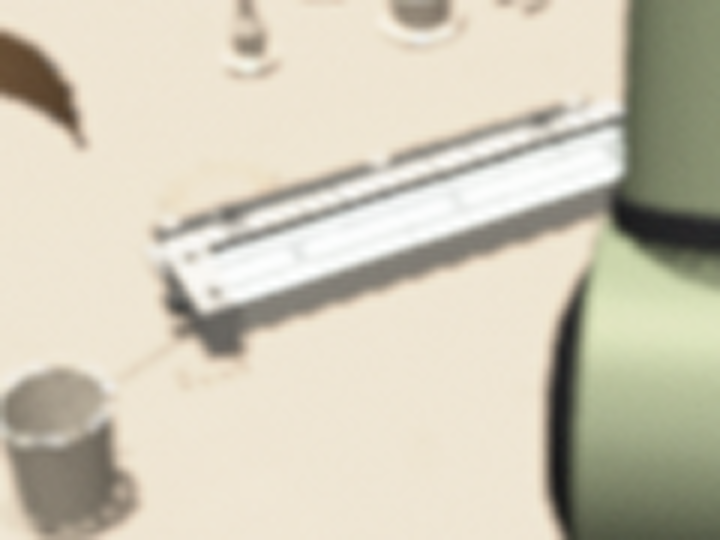

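View pics/c14f.png

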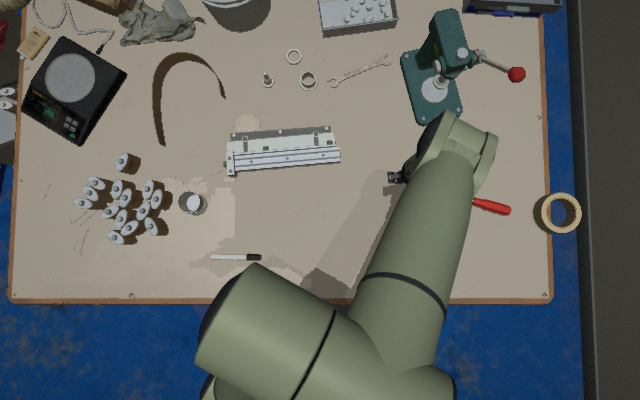

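{"method": "step_arm", "body": {"series": [[[0,0,-1],0],[[0,0.2,-2],0],[[0,0.2,-2.5],0],[[0,0.2,-2.5],0],[[0,0.2,-2.5],0],[[0,0.1,-2.5],0],[[0,0,-2.5],0],[[0,0,-2.5],0],[[0,0,-2.5],0],[[0,0,-2.5],0],[[0,0,-2.5],0],[[0,0,-2.5],0],[[0,0,-2],0],[[2,0,0],0],[[2,0,0],0],[[2,0,0],0],[[2,0,0],0],[[1,0,0],0],[[0.6,0,0],0],[[0,0,0],0]], "gripper": 0}}

```text
clock: 18.42
ee_pos: [513.7, 91.9, 0.3]
tool_rot: [[-0.002, 0.996, 0.092], [0.0, 0.092, -0.996], [-1.0, -0.002, -0.0]]
wrist_force: [-0.1, -0.5, -0.2]
grip_width: 85.0
```

{"method": "step_arm", "body": {"series": [[[0,0.6,0],0],[[0,1,0],0],[[0,1,0],0],[[0,1,0],0],[[0,0.5,0],0],[[0,0.3,0],0],[[0,0.1,0],0],[[0,0.1,0],0],[[0,0,0],0]]}}

```text
clock: 19.17
ee_pos: [560.0, 95.4, 1.4]
tool_rot: [[-0.0, 0.996, 0.091], [0.0, 0.091, -0.996], [-1.0, -0.0, -0.0]]
wrist_force: [0.9, 1.1, -0.8]
grip_width: 85.1
```

{"method": "step_arm", "body": {"series": [[[0,0.1,0],0],[[0,0.1,0],0],[[0,0,0],0]]}}

```text
clock: 19.42
ee_pos: [562.2, 95.6, 1.3]
tool_rot: [[0.0, 0.996, 0.091], [0.0, 0.091, -0.996], [-1.0, 0.0, -0.0]]
wrist_force: [-0.1, 0.3, 0.7]
grip_width: 85.4
```

{"method": "step_arm", "body": {"series": [[[0,0.05,0],0],[[0,0.05,0],0],[[0,0,0],0]]}}

```text
clock: 19.67
ee_pos: [563.3, 95.7, 1.3]
tool_rot: [[0.0, 0.996, 0.091], [0.0, 0.091, -0.996], [-1.0, 0.0, -0.0]]
wrist_force: [-0.1, -0.6, 0.2]
grip_width: 85.8
```

{"method": "step_arm", "body": {"series": [[[0,0.05,0],0],[[0,0.05,0],0],[[0,0,0],0]]}}

```text
clock: 19.92
ee_pos: [563.7, 95.7, 1.2]
tool_rot: [[-0.001, 0.996, 0.091], [-0.0, 0.091, -0.996], [-1.0, -0.001, 0.0]]
wrist_force: [-1.5, 0.7, 1.2]
grip_width: 85.3
```

{"method": "step_arm", "body": {"series": [[[0,0.1,0],0],[[0,0.1,0],0],[[0,0.05,0],0],[[0,0,0],0]]}}

```text
clock: 20.25
ee_pos: [563.7, 95.7, 0.9]
tool_rot: [[-0.005, 0.996, 0.091], [-0.001, 0.091, -0.996], [-1.0, -0.005, 0.0]]
wrist_force: [-8.2, -1.7, 6.6]
grip_width: 85.2
```

{"method": "step_arm", "body": {"series": [[[0,0.1,0],0],[[0,0.1,0],0],[[0,0,0],0]]}}

```text
clock: 20.5
ee_pos: [563.6, 95.7, 0.6]
tool_rot: [[-0.009, 0.996, 0.091], [-0.001, 0.091, -0.996], [-1.0, -0.009, 0.001]]
wrist_force: [-12.2, -1.6, 10.6]
grip_width: 86.1
```

```bash
python3 - <<'E'
from cell import status
s=status.read_state(); print(s['ft_torque'],s['wrist_force'])
E
```

```text
[-0.38588024  2.27289552 -0.11899876] [-12.22714834  -1.62875863  10.60859042]
```

{"method": "step_arm", "body": {"series": [[[0,-0.2,0],0],[[0,-0.3,0],0],[[0,-0.5,0],0],[[0,-1,0],0],[[0,-1,0],0],[[0,-1,0],0],[[-1,-1,0],0],[[-2,-1,0],0],[[-2,0,0],0],[[-2,0,0],0],[[-2,0,0],0],[[0,0,2.5],0],[[0,0,3],0],[[0,0,3],0],[[0,0,3],0],[[0,0,3],0],[[0,0,3],0],[[0,0,3],0],[[0,0,3],0],[[0,0,2.5],0]]}}

```text
clock: 22.17
ee_pos: [533.2, -170.6, 91.6]
tool_rot: [[0.002, 0.996, 0.09], [-0.001, 0.09, -0.996], [-1.0, 0.002, 0.001]]
wrist_force: [0.5, 0.3, -0.5]
grip_width: 85.4
```

```bash
python3 - <<'E'
from cell import status, eyes
import cv2
import numpy as np
i=np.median([eyes.grab_frame("top") for _ in range(3)],0).astype(np.uint8)[:,:,::-1]
cv2.imwrite("pics/c16f.png",i)
cv2.imwrite("pics/c16.png",cv2.resize(i[125:195,220:355],None,fx=5.9,fy=5.9,interpolation=cv2.INTER_CUBIC))
a=cv2.imread("pics/c14f.png")
d=cv2.absdiff(a,i).max(2)[125:195,220:350]; print(d.max(), (d>20).sum())
b=cv2.imread("pics/top0.png")
for n,(r0,r1,c0,c1) in dict(marker=(248,266,205,270),cup=(185,220,178,212),scr=(185,220,432,520)).items():
    d=cv2.absdiff(b,i).max(2)[r0:r1,c0:c1]; print(n,d.max(),(d>30).sum())
E
```

```text
17 0
marker 9 0
cup 10 0
scr 96 559
```

View pics/c16.png

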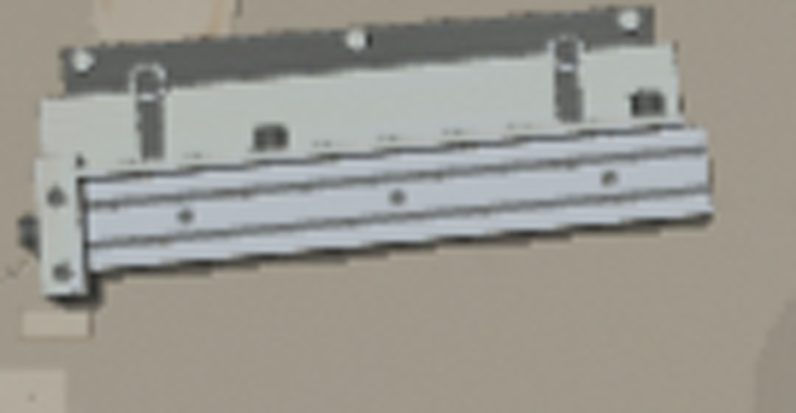

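```bash
python3 -c "
from cell import arm; print(arm.hand_in())"
```

```text
the job is handed in; nothing more can be done
None
```

I handed the job in at about 22 s with the bar lying flat, flush along the rail and against the end stop. As far as the cameras and forces can tell, all three pins are in. No pin reading was available, so I judged them from the pictures and the contact positions.

- **Rail:** I pushed the bar across with both open fingers until it stopped hard, at about 12 N.
- **Stop:** I then pushed its right end along the rail with the fingers shut until it stopped hard, at about 14 N.
- **Check push:** A last push on the long side met the bar within about 0.3 mm of where it had stopped against the rail before, and it did not move. The wrist force reached about 16 N there, 12 N of it across the rail. That was the highest I read at any point, against the 25 N limit.
- **Last pictures:** They show no gap at the rail or the stop and no brass showing, and the bar had not moved between the two final views. The pictures cannot show a gap under about 1 mm; there the evidence is the force and position stops.
- **Other objects:** The marker and cup are unchanged from the first picture. The arm hid part of the screwdriver in the last view, so that comparison was no use. Its handle was where it started in the view before that, and the gripper stayed about 9 cm above the table whenever it was near it.

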